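# Push the sharpening stone home under its spring cover

## Robot

A 6-joint arm with a two-finger parallel gripper is mounted at the origin on the work surface; the furniture and walls round the work are solid. World frame = base frame: x ahead of the robot, y to its left, z up, the work surface at z = 0. Lengths are in m, angles in rad, forces in N, time in s.
With the tool pointing down it reaches from about 0.425 to 0.95 m from the base axis. Payload 3.5 kg.
Tool frame: the origin (TCP) lies midway between the tips of the shut fingers; the grasp point (between the pads) lies 19 mm behind it; x points along the fingers, y is the direction in which the jaws open and shut, and the axes are right-handed (so a half turn about x gives the same grasp; the last joint's range is limited). The gripper opens to 85 mm and grips with 20 to 120 N. Pads are 22 mm wide; open, the fingers measure 114 mm over their backs; the gripper's body (76 mm by 85 mm) begins 54 mm behind the grasp point. The pads swing forward as they close: fully open they stand 13 mm farther back than shut.
Start: joints at [-1.445, 0.286, 1.577, -0, 1.279, -0.15], TCP at [0.184, -0.649, 0.231] pointing down, gripper open.
Joint ranges: [-2.77, 2.77], [-0.9, 2.22], [0.21, 2.48], [-1.53, 4.67], [0.24, 2.81], [-2.84, 2.84]. Speed limits (rad/s): [2.79, 2.79, 3.14, 3.14, 3.14, 3.14].

## Interface

Orientations are given as a unit quaternion [x, y, z, w].
In Python, from plant import ctrl, vision gives the robot as it stands. The module is installed in compiled form; this text tells all that it offers.
- The arm moves only by the tool play_rows, never from a script. Its arguments are lists of equal length, an entry for each row: "claw": the closure in counts, from 0 (fully open) to 255 (shut); "travel": the shift along the tool's x, y, z in m, a list of three; "dr": the turn, a rotation vector about the tool's x, y, z in rad, a list of three. In form: {"claw": [claw, ...], "travel": [[tx, ty, tz], ...], "dr": [[wx, wy, wz], ...]}. A call has 1 to 20 rows; each row is the pose to reach, as a shift and turn from the pose measured when the call began, along the tool's axes at that moment; what a row does not reach only later rows make up. A row lasts 1/10 s, in which the tool goes at most 50 mm and 8.59 degrees, less where a joint would pass 70% of its speed; a pose out of reach is approached as far as the arm can. A call with a gripper value outside its range is refused whole. The fingers move at their own pace and stop on an object; "force" is the grip in N (left out, the last holds). Time passes only in rows, so rows that repeat a pose let the fingers close. It gives the time, the measured TCP pose, the force and the opening at its end, in the units of the state.
- ctrl.get_state(): the state, without advancing time (a new reading comes with each control period).
- vision.read_camera(name): name is "side" or "top"; returns a dict with "img" (480x640x3 uint8, red, green, blue), "range_z" (480x640 float32, m along the optical axis (not along the pixel's ray), 0 where there is no reading), "K" (3x3 intrinsics, pixels), "world_to_cam" (4x4, takes a point from world to camera coordinates). Camera axes: x right, y up, looking along -z (the intrinsics and any distortion apply to the point x, -y, -z); pixel columns grow to the right and rows downward; lengths in m; the calibration is good to about 2 mm. A picture is of the moment at which its call begins.
- ctrl.sign_off(): hands the job in, once; it reports no verdict.
The state is a dict: "time": time; "qpos": joint angles; "dq": joint speeds; "joint_efforts": joint torques, N m; "eef_pos": TCP position; "tcp_rot": TCP orientation; "contact_force": force on the tool from outside, world axes, zero at the start; "wrist_torque": the same for the moment, N m; "opening": opening from 0.0 (shut) to 1.0 (fully open).
Only numpy, scipy, OpenCV 4.12 (cv2) and the standard library are available. Lean on these libraries where they do the work, as an engineer would, in place of code of your own. Each camera call takes 0.05 s, during which the arm holds its last target.

## Task

Put the sharpening stone away in its dock without gripping or lifting it: press the long treadle fully down with one fingertip to hold the spring-closed cover open, and, keeping it down, push the stone along its lane with the other fingertip until it is fully home against the end stop. Then let go, so that the cover comes down on the stone. Leave the turned handle, the wood block and the carved rosette lying near the dock as they are.

Things in the scene. Friction and masses are not known exactly. Their poses are not given: they have to be found in the camera images.
- dock: fixed wooden dock on the bench, base board 245 x 118 x 8 mm. Origin on the bench top, under the hinge rod, at the mouth; x = push direction, z up. Dock frame, mm: lane floor z 8, lane centre line y +42, 33 wide, side walls to z 18, open from x -155; cover over it from x 0 to 73; hinge rod along x at y 0, z 20, bearing blocks to z 30 at x -161, 2 and 73; treadle at y -9 to -43
- end_stop (a point): middle of the end stop's face that the stone's front must touch: dock frame x +55, y +42, z 16 mm (half the stone's height). With the stone home, its origin is at dock x +15 mm and its tail sticks out 25 mm in front of the mouth (at x -25)
- stone: loose grey sharpening stone, 80 (x, along the lane) x 30 x 16 mm, about 90 g, lying in the open part of the lane. Origin at the centre of its underside, axes parallel to the dock's; front end at its x +40 mm, tail at x -40. Its top is at z 24 in the dock frame
- cover (a joint): rad; cover and treadle are one rocking part. 0 = shut: a tooth under the cover's front edge (dock y 44 to 58) hangs to z 12 and bars the lane; pushing on it does not open it. 0.27 = tooth rests on the stone. 0.5 = treadle fully down, at its stop: tooth 10 mm above the stone, cover at most 62 mm high. A spring shuts it: on the treadle's middle, 3 N to begin, 5 N fully down
- treadle (a point): middle of the treadle's top face; moves with it. Flat aluminium plate 148 (dock x -155 to -7) x 34 x 4 mm. At joint 0 it slopes, outer (-y) edge up: middle z 28, edge z 36. Fully down it is level, top face z 15, middle line y -26: 68 mm beside the lane's centre, so two fingertips side by side across the lane, at one height, can press it and push the stone's tail (7 mm above the lane floor)
- handle: loose turned wooden handle, 51 x 51 x 85 mm, upright near the dock; origin at the centre of its underside; leave alone
- offcut: loose wood block, 24 x 53 x 24 mm, near the dock; origin at the centre of its underside; leave alone
- rosette: loose carved wooden rosette piece, 59 x 104 x 32 mm, lying near the dock; origin at the centre of its underside; leave alone
There are look-alikes about, which are no part of the job. There is more than one size of the stone; the job needs the smaller.

How it is judged:
By the outcome, as a careful person would: the job done as asked, in the order asked, and still so for the second after the job is handed in, with the robot touching nothing.
It also fails if it takes over 40 s, if anything falls off the work surface, if the arm or the gripper's body presses on something with over 40 N, if the wrist force passes 120 N, or if a joint passes its speed limit or range.

## Working session

There is one attempt and no reset: what is moved stays moved. The work goes in short steps, Python scripts to look and compute and a tool call to move; the robot and the scene stay as the last step left them, time stands still between calls to the robot, and variables do not carry over. Pictures are saved under pics/ and viewed, and the job is handed in when it is done.

Besides the shell and the picture viewer there is one more tool, called after "Call:" as name(argument=value, ...) on one line, values as JSON. play_rows: Moves the arm, as the interface text tells. Its arguments: {"type":"object","properties":{"claw":{"type":"array","items":{"type":"number"}},"travel":{"type":"array","items":{"type":"array","items":{"type":"number"}}},"dr":{"type":"array","items":{"type":"array","items":{"type":"number"}}},"force":{"type":"number"}},"required":["claw","travel","dr"]}

```bash
mkdir -p pics; cat > h.py <<'E'
import numpy as np, cv2
from plant import ctrl, vision
def cam(n):
    c=vision.read_camera(n); return c
def save(c,name): cv2.imwrite('pics/'+name,c['img'][:,:,::-1])
def ray(c,u,v):
    K=c['K'];W=c['world_to_cam'];R=W[:3,:3];t=W[:3,3]
    d=np.linalg.inv(K)@np.array([u,v,1.]);d=np.array([d[0],-d[1],-d[2]])
    return -R.T@t, R.T@d
def onz(c,u,v,z):
    o,d=ray(c,u,v);return o+d*(z-o[2])/d[2]
def dep(c,u,v):
    o,d=ray(c,u,v);return o+d*c['range_z'][int(v),int(u)]
def proj(c,p):
    q=c['world_to_cam'][:3,:3]@np.array(p)+c['world_to_cam'][:3,3]
    x=c['K']@np.array([q[0],-q[1],-q[2]]);return x[:2]/x[2]
E
python3 - <<'E'
from h import *
for n in('side','top'):
    c=cam(n);save(c,n+'0.png');print(n,c['K'].tolist(),[round(x,3) for x in ray(c,320,240)[0]],np.round(ray(c,320,240)[1],3),[k for k in c])
print(ctrl.get_state())
E
```

```text
side [[623.238955854506, 0.0, 312.9412382465928], [0.0, 623.238955854506, 241.20537432926358], [0.0, 0.0, 1.0]] [np.float64(0.348), np.float64(0.68), np.float64(0.698)] [ 0.118 -0.804 -0.583] ['img', 'range_z', 'K', 'world_to_cam']
top [[545.0462286586392, 0.0, 318.33829484897564], [0.0, 545.0462286586392, 237.33341725549286], [0.0, 0.0, 1.0]] [np.float64(0.365), np.float64(-0.241), np.float64(0.965)] [ 0.146  0.02  -0.989] ['img', 'range_z', 'K', 'world_to_cam']
{'time': 0.1, 'qpos': array([-1.44499416e+00,  2.87099992e-01,  1.57804861e+00,  1.69514866e-06,
        1.27859880e+00, -1.49981347e-01]), 'dq': array([ 0.00087818, -0.00282949, -0.00350914, -0.00010037, -0.00091472,
        0.00025242]), 'joint_efforts': array([ 1.17419582e-03, -4.07292187e+01, -2.93698454e+01, -1.07979936e-04,
        3.43096486e-03,  2.66681418e-06]), 'eef_pos': array([ 0.18376789, -0.64887892,  0.23006047]), 'tcp_rot': array([ 0.70040431,  0.09795702, -0.70038475,  0.09643352]), 'contact_force': array([ 0.03916377, -0.01277268,  0.71099552]), 'wrist_torque': array([-0.00562475,  0.02550812,  0.04423684]), 'opening': 1.00072144557844}
```

View pics/side0.png

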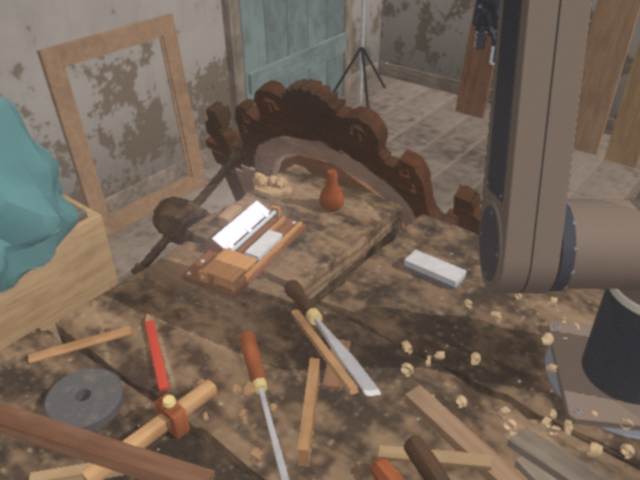

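View pics/top0.png

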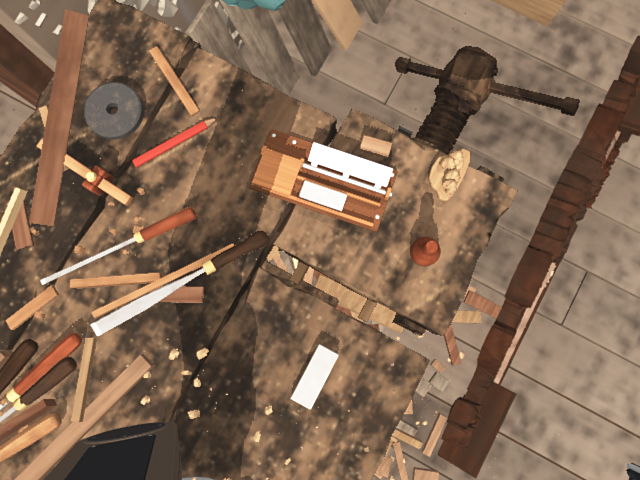

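```bash
python3 - <<'E'
from h import *
c=cam('top')
k=c['img'][110:250,230:410];cv2.imwrite('pics/topc.png',cv2.resize(k,None,fx=4.4,fy=4.2857,interpolation=cv2.INTER_CUBIC)[:,:,::-1])
s=cam('side');k=s['img'][185:300,175:315];cv2.imwrite('pics/sidec.png',cv2.resize(k,None,fx=5,fy=5,interpolation=cv2.INTER_CUBIC)[:,:,::-1])
for u,v in[(323,196),(350,167),(275,178),(315,377),(425,250),(376,146),(450,175),(400,200),(250,300),(400,280)]:print(u,v,np.round(dep(c,u,v),3))
np.savez('c0.npz',**{n+k:v for n,d in(('t',c),('s',s)) for k,v in d.items()})
E
```

```text
323 196 [ 0.582 -0.229  0.023]
350 167 [ 0.634 -0.278  0.023]
275 178 [ 0.615 -0.145  0.033]
315 377 [ 0.271 -0.208  0.023]
425 250 [ 0.475 -0.394  0.077]
376 146 [ 0.67  -0.326  0.027]
450 175 [ 0.365 -0.241  0.965]
400 200 [ 0.576 -0.367 -0.001]
250 300 [ 0.404 -0.095 -0.001]
400 280 [ 0.432 -0.361 -0.001]
```

View pics/topc.png

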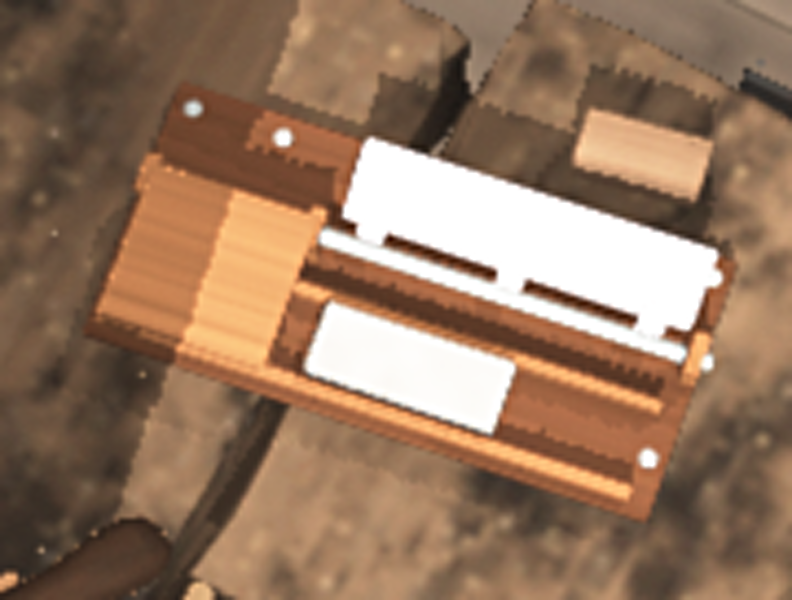

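View pics/sidec.png

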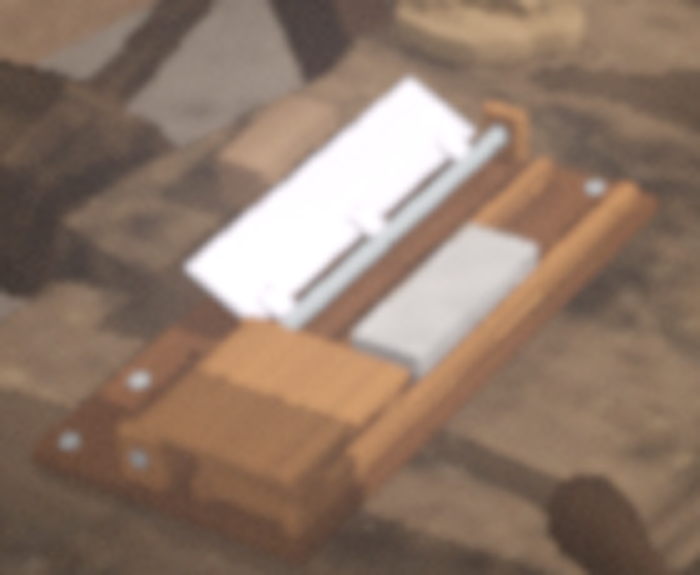

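```bash
python3 - <<'E'
from h import *
z=np.load('c0.npz');c={k:z['t'+k] for k in('img','range_z','K','world_to_cam')};s={k:z['s'+k] for k in('img','range_z','K','world_to_cam')}
for n,cc,B,cx,fx,cy,fy in(('t',c,[(185,84),(90,335),(645,520),(735,260)],230,4.4,110,4.2857),('s',s,[(35,457),(300,560),(655,203)],175,5,185,5)):
    P=[onz(cc,cx+(u+.5)/fx-.5,cy+(v+.5)/fy-.5,.008) for u,v in B]
    for p in P:print(n,np.round(p*1000,1))
    for a,b in zip(P,P[1:]):print('  len',np.linalg.norm(a-b)*1000, np.degrees(np.arctan2(*(b-a)[:2][::-1])))
for cc,n,th in((c,'t',235),(s,'s',170)):
    m=((cc['img'].min(2)>th)*255).astype(np.uint8)
    for k in cv2.findContours(m,cv2.RETR_EXTERNAL,cv2.CHAIN_APPROX_NONE)[0]:
        if cv2.contourArea(k)>150:
            r=cv2.minAreaRect(k);print(n,np.round(r[0]),np.round(r[1],1),r[2])
            if n=='t':
              for q in cv2.boxPoints(r): print('    z24',np.round(onz(cc,*q,.024)*1000,1))
E
```

```text
t [ 714.  -137.5    8. ]
t [604.9 -97.2   8. ]
t [ 519.4 -321.4    8. ]
t [ 629.2 -362.6    8. ]
  len 116.34169098739125 159.72247322188926
  len 239.98218502232035 -110.84759246142988
  len 117.22013050462628 -20.56200263105407
s [ 714.5 -132.7    8. ]
s [607.4 -91.1   8. ]
s [ 522.1 -318.4    8. ]
  len 114.84780820378894 158.72067965637575
  len 242.78552683441993 -110.57808432697473
t [314. 377.] [22.  60.7] 27.474430084228516
    z24 [ 236.7 -165.9   24. ]
    z24 [ 324.2 -214.9   24. ]
    z24 [ 306.7 -247.5   24. ]
    z24 [ 219.7 -198.3   24. ]
t [323. 195.] [44.5 16.4] 19.179006576538086
    z24 [ 583.9 -186.4   24. ]
    z24 [ 611.8 -196.5   24. ]
    z24 [ 582.9 -270.3   24. ]
    z24 [ 555.4 -259.9   24. ]
t [349. 168.] [88.8 26.6] 18.758649826049805
    z24 [ 637.9 -193.3   24. ]
    z24 [ 684.1 -209.6   24. ]
    z24 [ 626.6 -357.6   24. ]
    z24 [ 581.3 -340.5   24. ]
s [275. 439.] [75.4  4.6] 75.46554565429688
s [361. 379.] [46.  11.9] 48.36646270751953
s [435. 265.] [59.  13.5] 22.833654403686523
s [264. 244.] [14.8 37.5] 45.0
s [244. 225.] [24. 65.] 48.36646270751953
```

```bash
cat >> h.py <<'E'
from scipy.spatial.transform import Rotation as Rn
A=np.radians(69.0);UX=np.array([np.cos(A),np.sin(A),0]);UY=np.array([-np.sin(A),np.cos(A),0]);O=np.array([.6425,-.1927,0])
def toD(p):
    r=np.array(p)-O;return np.array([r@UX,r@UY,r[2]])*1000
def toW(d): d=np.array(d)/1000;return O+UX*d[0]+UY*d[1]+np.array([0,0,d[2]])
def plan(d,sgn):
    st=ctrl.get_state();R=Rn.from_quat(st['tcp_rot'])
    y=sgn*UY;x=np.array([0,0,-1.]);T=Rn.from_matrix(np.stack([x,y,np.cross(x,y)],1))
    tr=R.inv().apply(toW(d)-st['eef_pos']);dr=(R.inv()*T).as_rotvec()
    print('tcp dock',np.round(toD(st['eef_pos']),1),'travel',np.round(tr,4),'dr',np.round(dr,4),'F',np.round(st['contact_force'],2),'open',round(st['opening'],3),'t',st['time'])
    print('R cols in dock',np.round(np.stack([R.as_matrix().T@UX,R.as_matrix().T@UY]),4).tolist())
E
python3 - <<'E'
from h import *
z=np.load('c0.npz');s={k:z['s'+k] for k in('img','range_z','K','world_to_cam')};c={k:z['t'+k] for k in('img','range_z','K','world_to_cam')}
for g in(1,-1):plan([-116,8,130],g)
# overlay check
for cc,n,x0,y0,w,h in((c,'t',230,110,180,140),(s,'s',175,185,140,115)):
    im=cv2.resize(cc['img'][y0:y0+h,x0:x0+w],None,fx=4,fy=4)[:,:,::-1].copy()
    def L(P,col):
        q=[((proj(cc,toW(p))-[x0,y0]+.5)*4).astype(int) for p in P];cv2.polylines(im,[np.array(q)],False,col,1)
    L([(-155,25.5,18),(0,25.5,18)],(255,0,0));L([(-155,58.5,18),(0,58.5,18)],(255,0,0))
    L([(-161,0,20),(2,0,20)],(0,0,255));L([(-165,-49,8),(80,-49,8),(80,69,8),(-165,69,8),(-165,-49,8)],(0,200,0))
    L([(-94,27,24),(-14,27,24),(-14,57,24),(-94,57,24),(-94,27,24)],(255,0,255))
    L([(-155,-40,36),(-7,-40,36)],(0,0,255))
    cv2.imwrite('pics/ov_%s.png'%n,im)
E
```

```text
tcp dock [-590.4  264.7  230.5] travel [ 0.1009 -0.226  -0.4897] dr [2.2131e+00 1.5000e-03 1.1000e-03] F [ 0.26 -0.33 -0.49] open 1.001 t 0.2
R cols in dock [[0.0013, -0.8007, -0.599], [0.0007, -0.599, 0.8007]]
tcp dock [-590.4  264.7  230.5] travel [ 0.1009 -0.226  -0.4897] dr [-9.285e-01 -9.000e-04  1.300e-03] F [ 0.26 -0.33 -0.49] open 1.001 t 0.2
R cols in dock [[0.0013, -0.8007, -0.599], [0.0007, -0.599, 0.8007]]
```

View pics/ov_t.png

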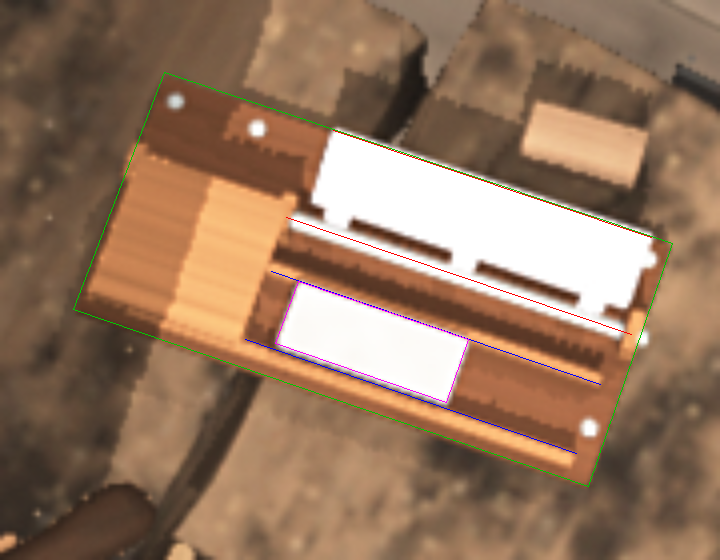

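View pics/ov_s.png

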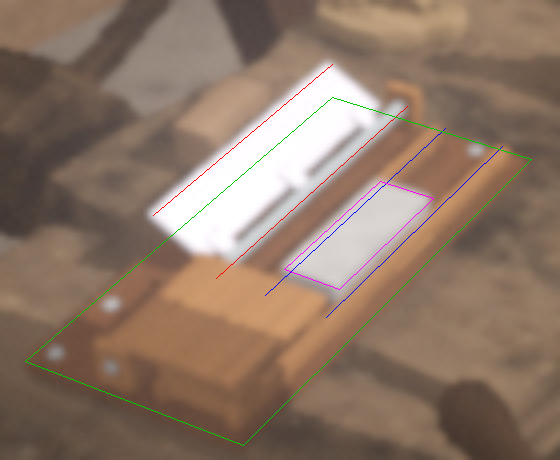

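Call:
play_rows(claw=[94, 94, 94, 94, 94, 94, 94, 94, 94, 94, 94, 94, 94, 94, 94, 94, 94, 94], travel=[[0, -0.015, -0.032], [0.01, -0.03, -0.065], [0.01, -0.045, -0.098], [0.02, -0.06, -0.13], [0.02, -0.075, -0.163], [0.03, -0.09, -0.195], [0.03, -0.105, -0.228], [0.04, -0.12, -0.26], [0.04, -0.135, -0.293], [0.05, -0.15, -0.325], [0.05, -0.165, -0.358], [0.06, -0.18, -0.39], [0.06, -0.195, -0.423], [0.07, -0.21, -0.455], [0.07, -0.226, -0.49], [0.07, -0.226, -0.49], [0.07, -0.226, -0.49], [0.07, -0.226, -0.49]], dr=[[-0.06, 0, 0], [-0.12, 0, 0], [-0.18, 0, 0], [-0.25, 0, 0], [-0.31, 0, 0], [-0.37, 0, 0], [-0.43, 0, 0], [-0.5, 0, 0], [-0.56, 0, 0], [-0.62, 0, 0], [-0.68, 0, 0], [-0.75, 0, 0], [-0.81, 0, 0], [-0.87, 0, 0], [-0.9285, 0, 0], [-0.9285, 0, 0], [-0.9285, 0, 0], [-0.9285, 0, 0]])

```text
time: 2.0
eef_pos: [0.5931, -0.2986, 0.1608]
tcp_rot: [0.583, 0.401, -0.583, 0.4]
contact_force: [0.7, -0.2, 0.2]
opening: 0.63
```

```bash
sed -i 's/O=np.array(\[.6425,-.1927,0\])/O=np.array([.6415,-.1912,0])/' h.py; python3 - <<'E'
from h import *
plan([-116,8,60],-1)
s=cam('side');save(s,'side1.png');k=s['img'][135:290,175:365];cv2.imwrite('pics/side1c.png',cv2.resize(k,None,fx=4,fy=3.8)[:,:,::-1])
E
```

```text
tcp dock [-117.6    6.7  160.8] travel [ 0.1008 -0.0012 -0.0015] dr [-0.0009 -0.0011  0.0012] F [ 0.66 -0.17  0.25] open 0.63 t 2.0
R cols in dock [[0.0011, -0.0009, -1.0], [0.0012, -1.0, 0.0009]]
```

View pics/side1c.png

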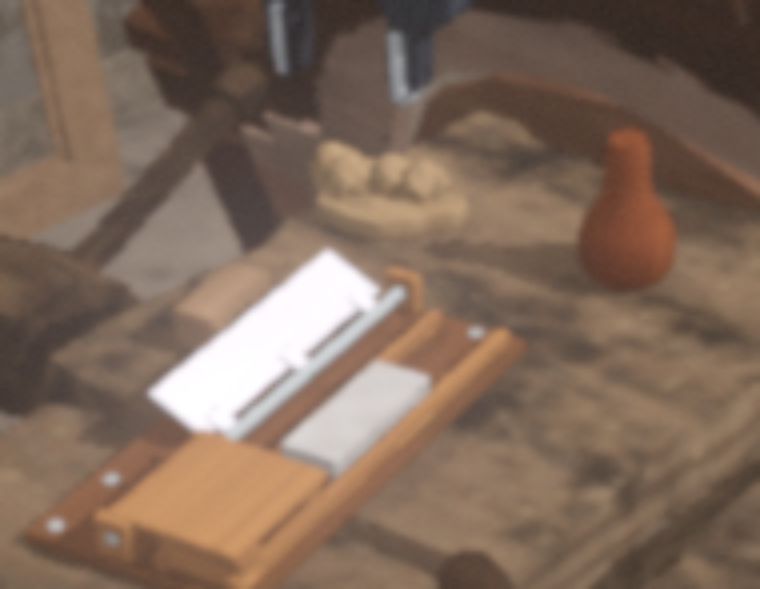

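Call:
play_rows(claw=[94, 94, 94, 94, 94, 94], travel=[[0.03, -0.001, -0.001], [0.06, -0.001, -0.001], [0.09, -0.001, -0.001], [0.105, -0.001, -0.001], [0.105, -0.001, -0.001], [0.105, -0.001, -0.001]], dr=[[0, 0, 0], [0, 0, 0], [0, 0, 0], [0, 0, 0], [0, 0, 0], [0, 0, 0]])

```text
time: 2.65
eef_pos: [0.5926, -0.2984, 0.0569]
tcp_rot: [0.583, 0.4, -0.583, 0.4]
contact_force: [-0.1, 0.7, 0.5]
opening: 0.63
```

```bash
python3 - <<'E'
from h import *
plan([-116,8,35],-1)
for n,x0,y0 in(('side',185,165),('top',240,110)):
  s=cam(n);k=s['img'][y0:y0+120,x0:x0+160];cv2.imwrite('pics/%s2c.png'%n,cv2.resize(k,None,fx=5,fy=5,interpolation=cv2.INTER_CUBIC)[:,:,::-1])
  for d in((-105,42,0),(-105,-26,0)):
    for z in(56,62): print(n,d,z,np.round((proj(s,toW((d[0],d[1],z)))-[x0,y0])*5))
E
```

```text
tcp dock [-117.6    7.3   56.9] travel [ 0.0219 -0.0008 -0.0016] dr [-0.0023 -0.0007 -0.0003] F [-0.12  0.69  0.49] open 0.63 t 2.65
R cols in dock [[0.0007, -0.0023, -1.0], [-0.0003, -1.0, 0.0023]]
side (-105, 42, 0) 56 [470. 253.]
side (-105, 42, 0) 62 [469. 239.]
side (-105, -26, 0) 56 [319. 206.]
side (-105, -26, 0) 62 [318. 193.]
top (-105, 42, 0) 56 [548. 455.]
top (-105, 42, 0) 62 [548. 451.]
top (-105, -26, 0) 56 [613. 272.]
top (-105, -26, 0) 62 [614. 267.]
```

View pics/side2c.png

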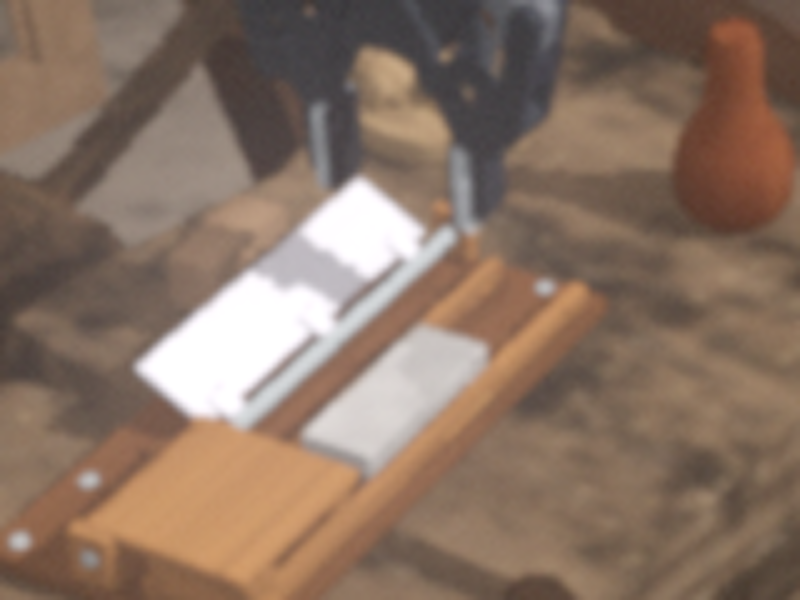

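View pics/top2c.png

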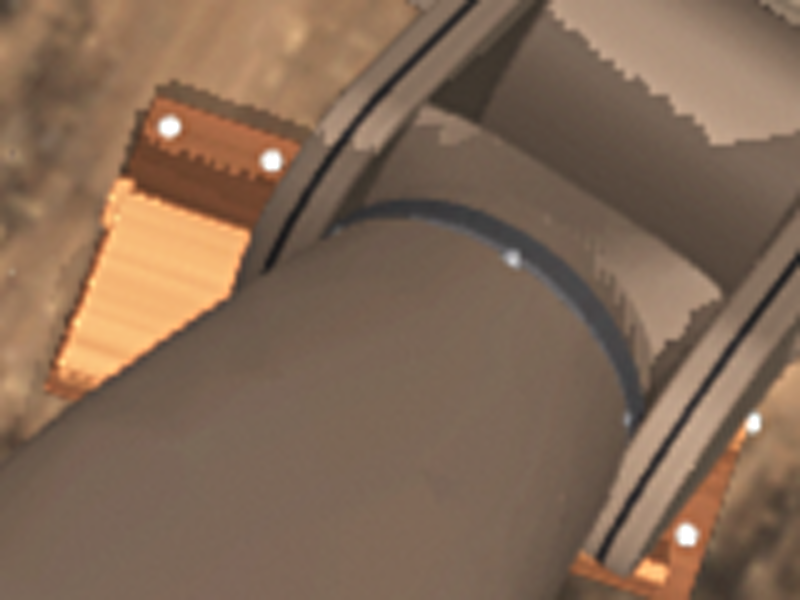

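Call:
play_rows(claw=[84, 84, 84, 84, 84], travel=[[0.01, 0, 0], [0.02, 0, 0], [0.03, 0, 0], [0.03, 0, 0], [0.03, 0, 0]], dr=[[0, 0, 0], [0, 0, 0], [0, 0, 0], [0, 0, 0], [0, 0, 0]])

```text
time: 3.25
eef_pos: [0.5932, -0.2983, 0.0273]
tcp_rot: [0.584, 0.4, -0.583, 0.4]
contact_force: [-0.2, 0.4, -0.6]
opening: 0.665
```

```bash
python3 - <<'E'
from h import *
plan([-116,8,10],-1)
for n,x0,y0 in(('side',185,165),):
  s=cam(n);k=s['img'][y0:y0+120,x0:x0+160];cv2.imwrite('pics/%s3c.png'%n,cv2.resize(k,None,fx=5,fy=5,interpolation=cv2.INTER_CUBIC)[:,:,::-1])
E
```

```text
tcp dock [-117.3    6.7   27.3] travel [ 0.0173 -0.0013 -0.0013] dr [-0.0018 -0.0005 -0.0013] F [-0.21  0.35 -0.56] open 0.665 t 3.25
R cols in dock [[0.0005, -0.0018, -1.0], [-0.0013, -1.0, 0.0018]]
```

View pics/side3c.png

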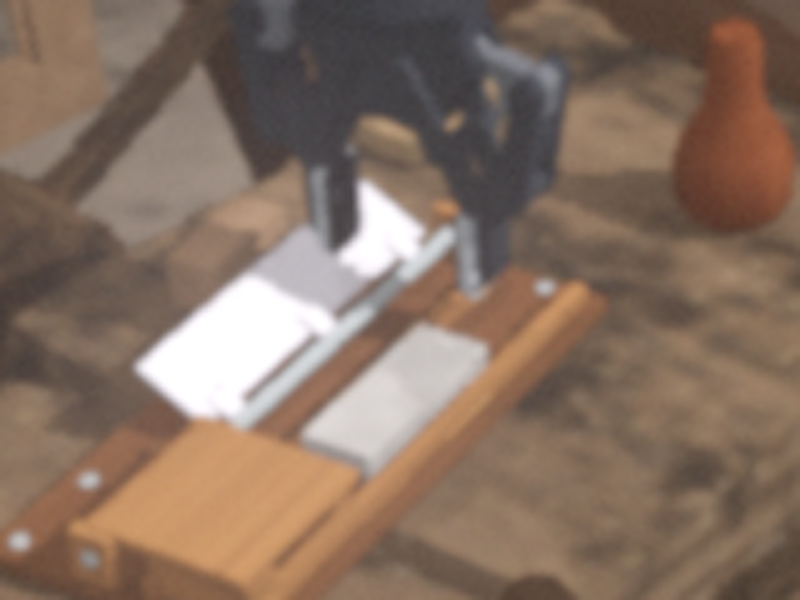

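Call:
play_rows(claw=[84, 84, 84, 84, 84], travel=[[0.003, -0.001, -0.001], [0.006, -0.001, -0.001], [0.009, -0.001, -0.001], [0.012, -0.001, -0.001], [0.012, -0.001, -0.001]], dr=[[0, 0, 0], [0, 0, 0], [0, 0, 0], [0, 0, 0], [0, 0, 0]])

```text
time: 3.8
eef_pos: [0.594, -0.2978, 0.0166]
tcp_rot: [0.584, 0.398, -0.582, 0.402]
contact_force: [1.8, 0.5, 4.2]
opening: 0.672
```

```bash
python3 - <<'E'
from h import *
plan([-116,8,5],-1)
for n,x0,y0 in(('side',185,165),):
  s=cam(n);k=s['img'][y0:y0+120,x0:x0+160];cv2.imwrite('pics/%s4c.png'%n,cv2.resize(k,None,fx=5,fy=5,interpolation=cv2.INTER_CUBIC)[:,:,::-1])
E
```

```text
tcp dock [-116.6    6.2   16.6] travel [ 0.0116 -0.0019 -0.0006] dr [-0.0018  0.0003 -0.0051] F [1.8  0.52 4.2 ] open 0.672 t 3.8
R cols in dock [[-0.0003, -0.0018, -1.0], [-0.0051, -1.0, 0.0018]]
```

View pics/side4c.png

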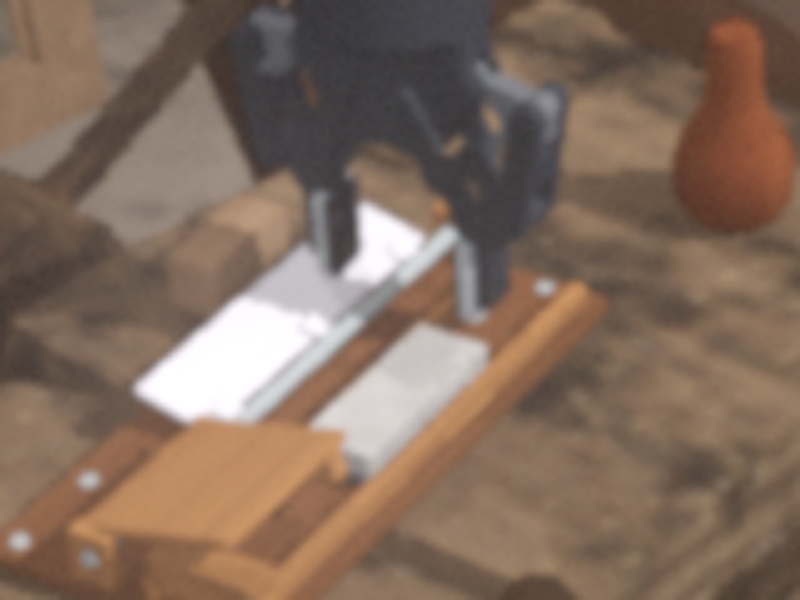

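Call:
play_rows(claw=[84, 84, 84, 84, 84], travel=[[0.003, -0.001, 0], [0.006, -0.001, 0], [0.009, -0.001, 0], [0.01, -0.001, 0], [0.01, -0.001, 0]], dr=[[0, 0, 0], [0, 0, 0], [0, 0, 0], [0, 0, 0], [0, 0, 0]])

```text
time: 4.35
eef_pos: [0.5939, -0.2978, 0.0097]
tcp_rot: [0.584, 0.398, -0.582, 0.402]
contact_force: [-3.2, 4.5, 15.2]
opening: 0.667
```

```bash
python3 - <<'E'
from h import *
plan([-116,8,5],-1)
for n,x0,y0 in(('side',185,165),):
  s=cam(n);k=s['img'][y0:y0+120,x0:x0+160];cv2.imwrite('pics/%s5c.png'%n,cv2.resize(k,None,fx=5,fy=5,interpolation=cv2.INTER_CUBIC)[:,:,::-1])
E
```

```text
tcp dock [-116.6    6.2    9.7] travel [ 0.0047 -0.0018 -0.0006] dr [-0.0014  0.0003 -0.0058] F [-3.21  4.5  15.23] open 0.667 t 4.35
R cols in dock [[-0.0003, -0.0014, -1.0], [-0.0058, -1.0, 0.0014]]
```

View pics/side5c.png

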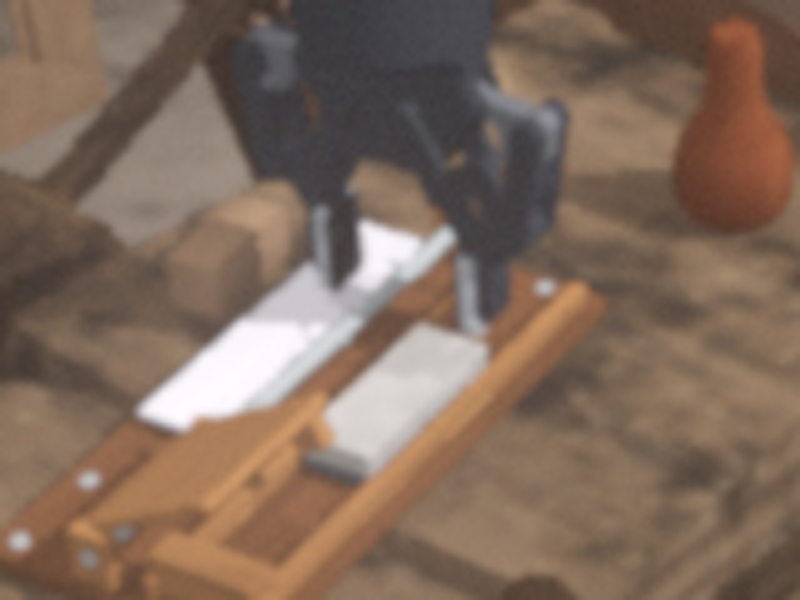

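```bash
python3 - <<'E'
from h import *
s=cam('side');st=ctrl.get_state();print(st['wrist_torque'],st['contact_force'],st['eef_pos'])
R=Rn.from_quat(st['tcp_rot']);t=st['wrist_torque'];print('torque dock',t@UX,t@UY,t[2])
H,W=s['range_z'].shape
uu,vv=np.meshgrid(np.arange(175,310),np.arange(180,290))
P=np.array([toD(dep(s,u,v)) for u,v in zip(uu.ravel(),vv.ravel())])
for y in range(-45,-5,4):
    m=(P[:,0]>-95)&(P[:,0]<-15)&(abs(P[:,1]-y)<2);print('treadle y',y,m.sum(),np.median(P[m,2]).round(1))
for y in range(2,74,4):
    m=(P[:,0]>5)&(P[:,0]<70)&(abs(P[:,1]-y)<2);print('cover y',y,m.sum(),np.median(P[m,2]).round(1) if m.sum() else '')
k=s['img'][205:245,235:305];cv2.imwrite('pics/z.png',cv2.resize(k,None,fx=11,fy=11,interpolation=cv2.INTER_CUBIC)[:,:,::-1])
E
```

```text
[0.42689216 0.02842304 0.09494585] [-2.64537117  2.80024043 16.74953995] [ 0.59395479 -0.29781653  0.00974278]
torque dock 0.1795196588351461 -0.38835225521556566 0.09494585009505943
treadle y -45 45 14.9
treadle y -41 39 15.2
treadle y -37 52 15.7
treadle y -33 58 15.6
treadle y -29 49 14.9
treadle y -25 45 15.1
treadle y -21 42 15.6
treadle y -17 49 15.7
treadle y -13 31 16.2
treadle y -9 26 8.2
cover y 2 56 34.5
cover y 6 50 36.8
cover y 10 34 40.2
cover y 14 34 42.7
cover y 18 64 23.8
cover y 22 131 17.5
cover y 26 74 25.5
cover y 30 76 25.0
cover y 34 68 23.3
cover y 38 91 26.2
cover y 42 88 27.5
cover y 46 119 56.7
cover y 50 43 41.0
cover y 54 17 25.0
cover y 58 93 18.4
cover y 62 145 11.1
cover y 66 89 4.2
cover y 70 35 -0.0
```

View pics/z.png

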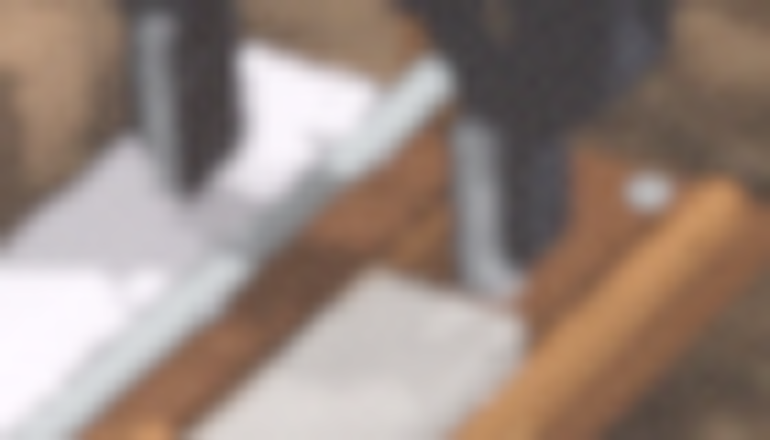

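Call:
play_rows(claw=[84, 84, 84, 84, 84, 84, 84, 84, 84, 84, 84, 84, 84], travel=[[0.004, -0.001, -0.005], [0.004, -0.001, -0.01], [0.004, -0.001, -0.015], [0.004, -0.001, -0.02], [0.004, -0.001, -0.025], [0.004, -0.001, -0.03], [0.004, -0.001, -0.035], [0.004, -0.001, -0.04], [0.004, -0.001, -0.045], [0.004, -0.001, -0.05], [0.004, -0.001, -0.055], [0.004, -0.001, -0.06], [0.004, -0.001, -0.06]], dr=[[0, 0, 0], [0, 0, 0], [0, 0, 0], [0, 0, 0], [0, 0, 0], [0, 0, 0], [0, 0, 0], [0, 0, 0], [0, 0, 0], [0, 0, 0], [0, 0, 0], [0, 0, 0], [0, 0, 0]])

```text
time: 5.75
eef_pos: [0.6166, -0.2467, 0.0098]
tcp_rot: [0.584, 0.394, -0.582, 0.406]
contact_force: [-3.4, -7.9, 12.7]
opening: 0.672
```

```bash
python3 - <<'E'
from h import *
plan([-36,8,5],-1);f=ctrl.get_state()['contact_force'];print('Fdock',f@UX,f@UY,f[2])
for n,x0,y0 in(('side',185,165),):
  s=cam(n);k=s['img'][y0:y0+120,x0:x0+160];cv2.imwrite('pics/%s6c.png'%n,cv2.resize(k,None,fx=5,fy=5,interpolation=cv2.INTER_CUBIC)[:,:,::-1])
E
```

```text
tcp dock [-60.8   3.3   9.8] travel [ 0.0045 -0.0048 -0.0248] dr [-0.0016  0.0075 -0.0147] F [-3.43 -7.86 12.73] open 0.672 t 5.75
R cols in dock [[-0.0075, -0.0015, -1.0], [-0.0147, -0.9999, 0.0016]]
Fdock -8.570298812974393 0.3807956723969711 12.728865970327627
```

View pics/side6c.png

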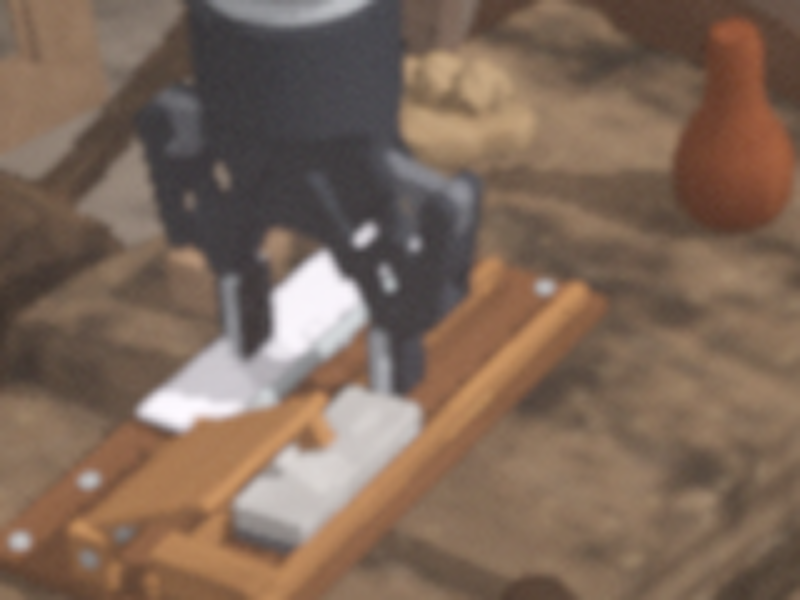

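Call:
play_rows(claw=[84, 84, 84, 84, 84, 84, 84], travel=[[0.004, -0.002, -0.004], [0.004, -0.004, -0.008], [0.004, -0.005, -0.012], [0.004, -0.005, -0.016], [0.004, -0.005, -0.02], [0.004, -0.005, -0.024], [0.004, -0.005, -0.024]], dr=[[0, 0.003, -0.005], [0, 0.007, -0.01], [0, 0.007, -0.014], [0, 0.007, -0.014], [0, 0.007, -0.014], [0, 0.007, -0.014], [0, 0.007, -0.014]])

```text
time: 6.5
eef_pos: [0.6229, -0.2283, 0.0099]
tcp_rot: [-0.583, -0.395, 0.583, -0.404]
contact_force: [-3.7, -9.3, 14.1]
opening: 0.675
```

```bash
python3 - <<'E'
from h import *
plan([-36,8,5],-1);f=ctrl.get_state()['contact_force'];print('Fdock',f@UX,f@UY,f[2])
for n,x0,y0 in(('side',185,165),):
  s=cam(n);k=s['img'][y0:y0+120,x0:x0+160];cv2.imwrite('pics/%s7c.png'%n,cv2.resize(k,None,fx=5,fy=5,interpolation=cv2.INTER_CUBIC)[:,:,::-1])
E
```

```text
tcp dock [-41.3   4.1   9.9] travel [ 0.0049 -0.004  -0.0053] dr [-0.002   0.0078 -0.01  ] F [-3.73 -9.35 14.11] open 0.675 t 6.5
R cols in dock [[-0.0078, -0.0019, -1.0], [-0.01, -0.9999, 0.002]]
Fdock -10.064918247719124 0.13404935040930283 14.106646011728689
```

View pics/side7c.png

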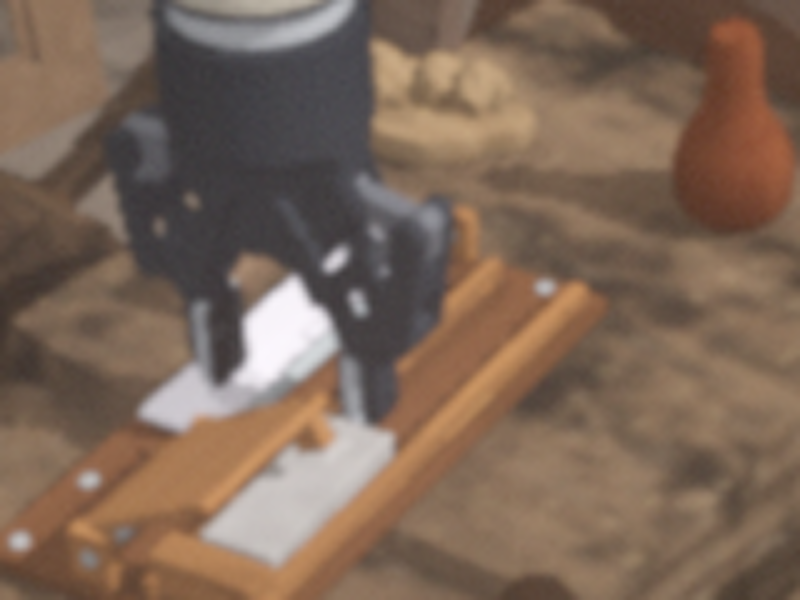

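Call:
play_rows(claw=[84, 84, 84, 84, 84, 84], travel=[[0.004, -0.003, -0.005], [0.004, -0.003, -0.008], [0.004, -0.003, -0.011], [0.004, -0.003, -0.014], [0.004, -0.003, -0.014], [0.004, -0.003, -0.014]], dr=[[0, 0.007, -0.01], [0, 0.007, -0.01], [0, 0.007, -0.01], [0, 0.007, -0.01], [0, 0.007, -0.01], [0, 0.007, -0.01]])

```text
time: 7.15
eef_pos: [0.6252, -0.2241, 0.0102]
tcp_rot: [-0.579, -0.396, 0.585, -0.407]
contact_force: [-8.9, -20.2, 14.9]
opening: 0.667
```

```bash
python3 - <<'E'
from h import *
plan([-36,8,5],-1);f=ctrl.get_state()['contact_force'];print('Fdock',f@UX,f@UY,f[2])
for n,x0,y0 in(('side',185,165),):
  s=cam(n);k=s['img'][y0:y0+120,x0:x0+160];cv2.imwrite('pics/%s8c.png'%n,cv2.resize(k,None,fx=5,fy=5,interpolation=cv2.INTER_CUBIC)[:,:,::-1])
E
```

```text
tcp dock [-36.6   3.4  10.2] travel [ 0.0051 -0.0046 -0.0007] dr [ 0.0033  0.0164 -0.007 ] F [ -8.91 -20.2   14.85] open 0.667 t 7.15
R cols in dock [[-0.0163, 0.0033, -0.9999], [-0.007, -1.0, -0.0032]]
Fdock -22.048618887246274 1.077818414104594 14.850665228655465
```

View pics/side8c.png

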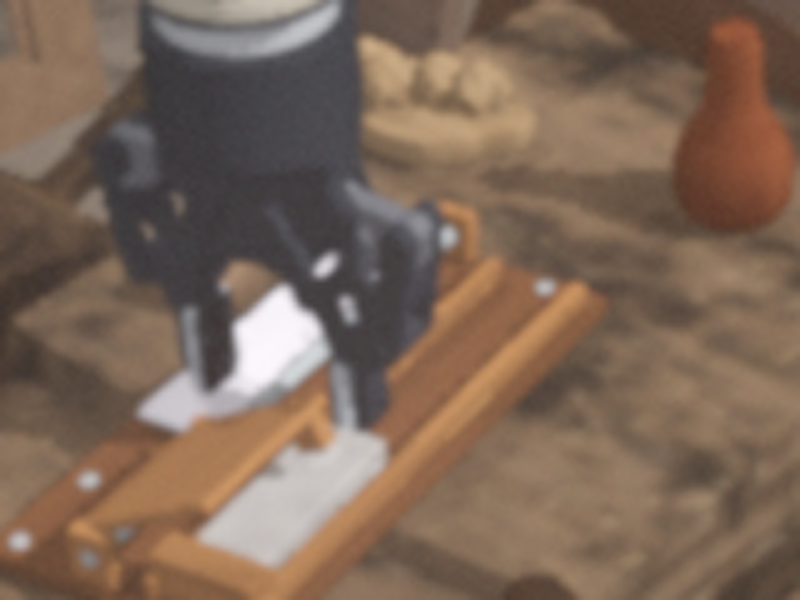

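Call:
play_rows(claw=[84, 84, 84, 84], travel=[[0.005, -0.004, -0.01], [0.005, -0.004, -0.014], [0.005, -0.004, -0.017], [0.005, -0.004, -0.017]], dr=[[0, 0.015, -0.007], [0, 0.015, -0.007], [0, 0.015, -0.007], [0, 0.015, -0.007]])

```text
time: 7.6
eef_pos: [0.6257, -0.2234, 0.0102]
tcp_rot: [-0.572, -0.397, 0.587, -0.413]
contact_force: [-17.9, -36.0, 17.8]
opening: 0.673
```

```bash
python3 - <<'E'
from h import *
plan([-36,8,5],-1);f=ctrl.get_state()['contact_force'];print('Fdock',f@UX,f@UY,f[2])
s=cam('side')
R=s['range_z']
uu,vv=np.meshgrid(np.arange(205,280),np.arange(235,300))
P=np.array([toD(dep(s,u,v)) for u,v in zip(uu.ravel(),vv.ravel())])
m=(abs(P[:,2]-24)<1.5)&(P[:,1]>44)&(P[:,1]<57)
print('stone top x',np.percentile(P[m,0],[1,50,99]))
k=s['img'][235:295,205:285];cv2.imwrite('pics/z9.png',cv2.resize(k,None,fx=10,fy=10,interpolation=cv2.INTER_CUBIC)[:,:,::-1])
E
```

```text
tcp dock [-35.7   3.2  10.2] travel [ 0.0052 -0.0048  0.    ] dr [ 0.0155  0.0298 -0.0068] F [-17.86 -35.99  17.77] open 0.673 t 7.6
R cols in dock [[-0.0298, 0.0156, -0.9994], [-0.007, -0.9999, -0.0154]]
Fdock -39.997829910056986 3.7764538401751118 17.767059266998814
stone top x [-24.10335551  23.94567084  70.61934265]
```

View pics/z9.png

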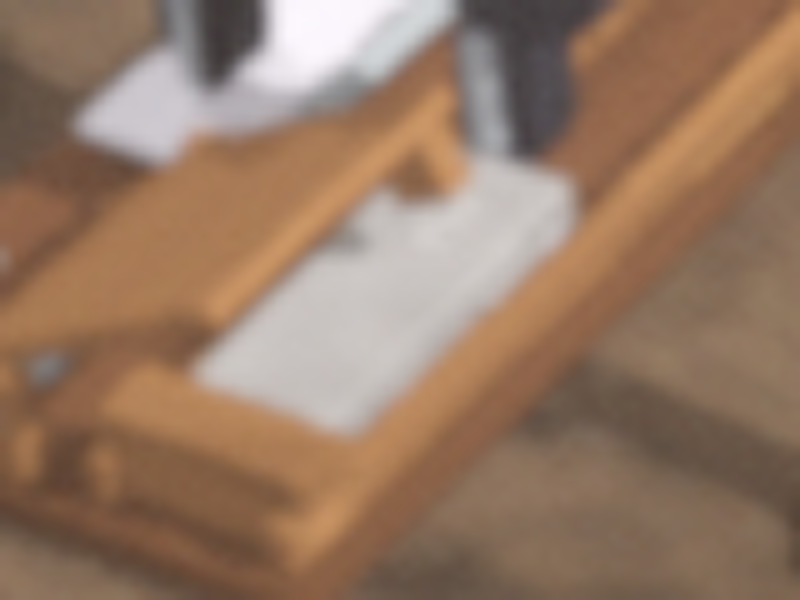

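Call:
play_rows(claw=[84, 84, 84, 84, 84, 84, 84, 84, 84, 84], travel=[[0.005, -0.004, 0], [0.005, -0.004, 0.005], [0.005, -0.004, 0.008], [0.005, -0.004, 0.008], [0.002, -0.004, 0.008], [-0.003, -0.004, 0.008], [-0.008, -0.004, 0.008], [-0.013, -0.004, 0.008], [-0.02, -0.004, 0.008], [-0.03, -0.004, 0.008]], dr=[[0.015, 0.03, -0.007], [0.015, 0.03, -0.007], [0.015, 0.03, -0.007], [0.015, 0.03, -0.007], [0.015, 0.03, -0.007], [0.015, 0.03, -0.007], [0.015, 0.03, -0.007], [0.015, 0.03, -0.007], [0.015, 0.03, -0.007], [0.015, 0.03, -0.007]])

```text
time: 8.65
eef_pos: [0.6174, -0.228, 0.0389]
tcp_rot: [-0.582, -0.402, 0.583, -0.399]
contact_force: [0.3, -0.0, -0.2]
opening: 0.669
```

```bash
python3 - <<'E'
from h import *
plan([-45,8,150],-1)
s=cam('side');k=s['img'][165:300,185:345];cv2.imwrite('pics/z10.png',cv2.resize(k,None,fx=5,fy=4.4,interpolation=cv2.INTER_CUBIC)[:,:,::-1])
E
```

```text
tcp dock [-43.    9.3  38.9] travel [-0.1111  0.0007  0.0019] dr [-0.     -0.001   0.0051] F [ 0.26 -0.05 -0.18] open 0.669 t 8.65
R cols in dock [[0.001, -0.0, -1.0], [0.0051, -1.0, 0.0]]
```

View pics/z10.png

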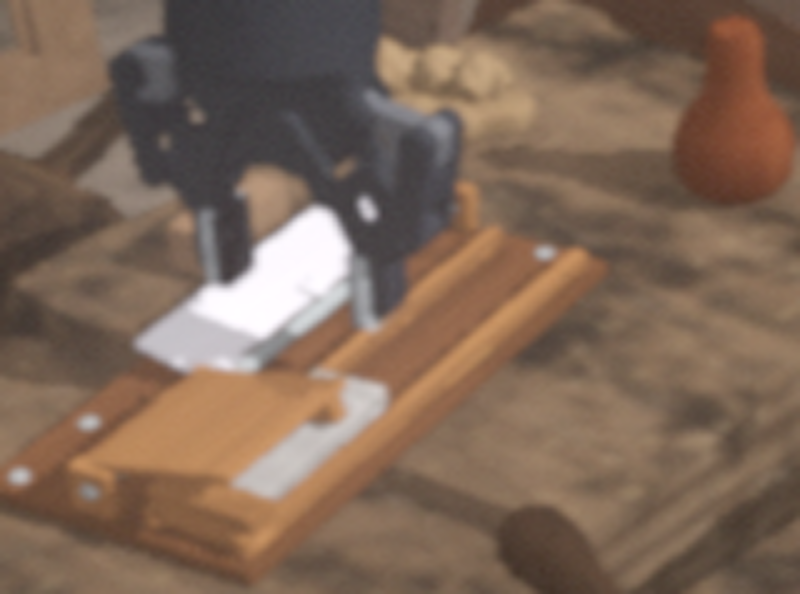

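Cover rests on the stone. Retreating upward, then back the way I came for a clear top view.

Call:
play_rows(claw=[84, 84, 84, 84, 84, 84, 84, 84, 84, 84, 84, 84, 84, 84, 84, 84], travel=[[-0.03, 0, 0.002], [-0.06, 0, 0.002], [-0.09, 0, 0.002], [-0.12, 0, 0.005], [-0.15, 0, 0.03], [-0.17, 0, 0.06], [-0.17, -0.02, 0.09], [-0.17, -0.04, 0.12], [-0.17, -0.06, 0.15], [-0.17, -0.08, 0.18], [-0.17, -0.1, 0.21], [-0.17, -0.12, 0.24], [-0.17, -0.13, 0.27], [-0.17, -0.14, 0.3], [-0.17, -0.14, 0.3], [-0.17, -0.14, 0.3]], dr=[[0, 0, 0], [0, 0, 0], [0, 0, 0], [0, 0, 0], [0, 0, 0], [0, 0, 0], [0, 0, 0], [0, 0, 0], [0, 0, 0], [0, 0, 0], [0, 0, 0], [0, 0, 0], [0, 0, 0], [0, 0, 0], [0, 0, 0], [0, 0, 0]])

```text
time: 10.3
eef_pos: [0.3806, -0.4589, 0.2116]
tcp_rot: [0.583, 0.4, -0.583, 0.4]
contact_force: [0.1, 0.1, 0.5]
opening: 0.671
```

```bash
python3 - <<'E'
from h import *
plan([-45,8,150],-1)
t=cam('top');s=cam('side')
for n,c,x0,y0 in(('t',t,230,110),('s',s,175,170)):
  k=c['img'][y0:y0+130,x0:x0+170];cv2.imwrite('pics/f%s.png'%n,cv2.resize(k,None,fx=4.6,fy=4.6,interpolation=cv2.INTER_CUBIC)[:,:,::-1])
z=np.load('c0.npz')
for n,c,bx in(('t',t,{'handle':(405,230,445,270),'offcut':(358,133,395,158),'rosette':(428,145,472,205)}),('s',s,{'handle':(315,165,348,215),'rosette':(250,170,295,198)})):
  for k,(a,b,e,f) in bx.items(): print(n,k,'mean abs diff',np.abs(c['img'][b:f,a:e].astype(int)-z[n+'img'][b:f,a:e]).mean())
# stone tail in both views, plane z=.024
for p in((-25,42,24),(-25,57,24),(-25,27,24),(55,57,24)):print(p,'top px',(proj(t,toW(p))-[230,110])*4.6,'side px',(proj(s,toW(p))-[175,170])*4.6)
E
```

```text
tcp dock [-343.4  147.6  211.6] travel [ 0.0619  0.1392 -0.2986] dr [-0.0015 -0.0011  0.0006] F [0.14 0.15 0.48] open 0.671 t 10.3
R cols in dock [[0.0011, -0.0015, -1.0], [0.0006, -1.0, 0.0015]]
t handle mean abs diff 1.4025
t offcut mean abs diff 6.4021621621621625
t rosette mean abs diff 9.678156565656566
s handle mean abs diff 1.9737373737373738
s rosette mean abs diff 2.1992063492063494
(-25, 42, 24) top px [350.95219877 369.17392916] side px [373.95273679 375.7664502 ]
(-25, 57, 24) top px [337.72311478 405.12372984] side px [405.80984198 386.66566828]
(-25, 27, 24) top px [364.1270405  333.37153087] side px [342.43813678 364.98441285]
(55, 57, 24) top px [143.39390341 338.27457129] side px [287.92522038 500.08661012]
```

View pics/ft.png

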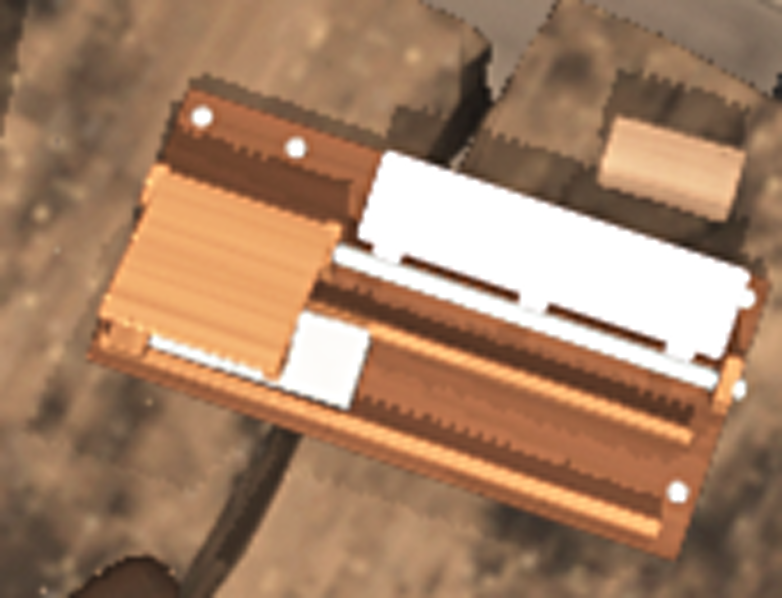

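View pics/fs.png

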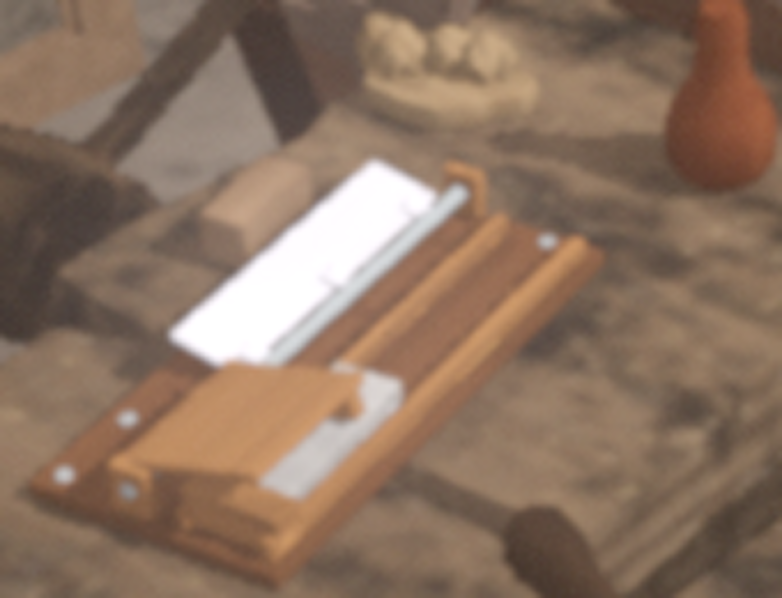

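```bash
python3 - <<'E'
from h import *
t=cam('top');s=cam('side');z=np.load('c0.npz')
# top: tail edge along lane lines, before & after; end of stone sampled by brightness
for nm,im in(('before',z['timg']),('after',t['img'])):
  o=[]
  for y in(32,37,42,47,52):
    xs=np.arange(-110,-5,.5);g=[]
    for x in xs:
      u,v=proj(t,toW((x,y,24)));g.append(cv2.getRectSubPix(im[:,:,2].copy(),(1,1),(float(u),float(v)))[0,0])
    g=np.array(g,float);k=np.argmax(np.diff(cv2.GaussianBlur(g[:,None],(1,5),1)[:,0]));o.append(xs[k])
  print(nm,'tail x top',o)
k=s['img'][235:295,205:285];cv2.imwrite('pics/z11.png',cv2.resize(k,None,fx=10,fy=10,interpolation=cv2.INTER_CUBIC)[:,:,::-1])
E
```

```text
before tail x top [np.float64(-95.5), np.float64(-95.5), np.float64(-95.5), np.float64(-96.0), np.float64(-96.5)]
after tail x top [np.float64(-27.5), np.float64(-27.5), np.float64(-27.5), np.float64(-27.5), np.float64(-28.0)]
```

View pics/z11.png

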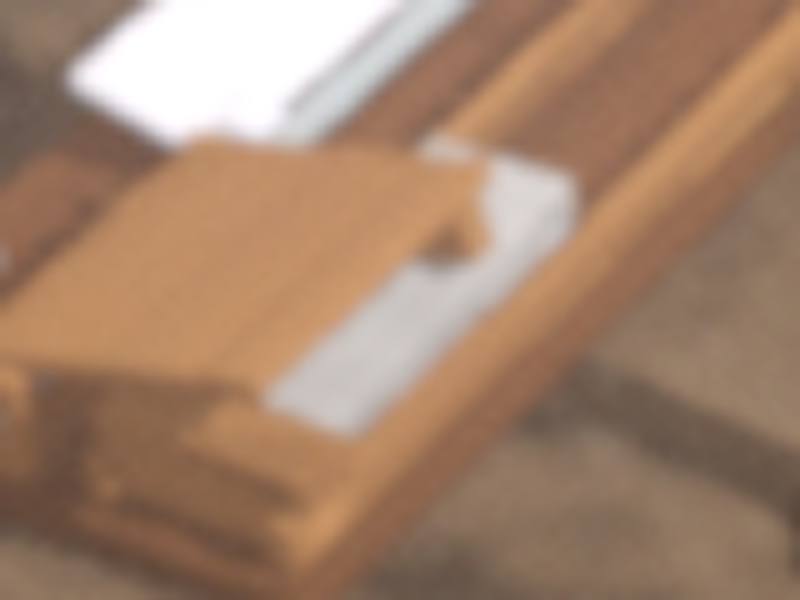

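```bash
python3 - <<'E'
from h import *
t=cam('top')['img'];z=np.load('c0.npz')['timg']
for k,(a,b,e,f) in {'handle':(405,230,445,270),'offcut':(358,133,395,158),'rosette':(428,145,472,205)}.items():
  g=cv2.phaseCorrelate(cv2.cvtColor(z[b:f,a:e],6).astype(np.float32),cv2.cvtColor(t[b:f,a:e],6).astype(np.float32));print(k,g)
print(ctrl.sign_off())
E
```

```text
handle ((-0.02004590068421308, -0.0048894204258722596), 1.0043718594312667)
offcut ((-0.10991261599606261, 1.1650880565260238), 0.9282952356338501)
rosette ((0.43546079534802473, -0.048429981829599456), 0.8704244311650594)
the job is handed in; nothing more can be done
None
```

The stone is in its dock with the cover resting on it, and the job is handed in at about 10.5 s of robot time. I pressed the treadle fully down with one fingertip. Holding it there, I pushed the stone about 68 mm along the lane with the other, then backed off, lifted clear and moved the arm away.

**Checks that agreed:**
- **Treadle:** it measured level at z 15 mm before I started pushing.
- **Stop contact:** at the end the push force rose from 10 to 40 N while the tool moved about 1 mm further, so the stone was on the stop.
- **Side view:** it shows the stone's front against the end stop. It looks the same before and after letting go, with the tail at about x -24 mm.
- **Handle:** it shows no shift in the top view.

**Checks that disagreed or were weaker:**
- **Stone's tail, top view:** it puts the tail at x -27.5 mm, against -25 mm expected. The two cameras disagreed by about 3 mm from the start, and I set the dock position halfway between them. I trusted the push force and the side view.
- **Wood block and rosette:** a before-and-after image match gave apparent shifts of 1.2 pixels (about 2 mm) for the block and 0.4 pixels for the rosette. I put these down to changed shadows and the treadle's new angle. I saw nothing touch either piece, but I did not look any closer before handing in.

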